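Put the label roll away in the push-latch caddy

ROBOT

A 6-joint arm with a two-finger parallel gripper is mounted at the origin on a cart in front of the work surface, level with it; the furniture and walls round the work are solid. World frame = base frame: x ahead of the robot, y to its left, z up, the work surface at z = 0. Lengths are in m, angles in rad, forces in N, time in s.
With the tool pointing down it reaches from about 0.35 to 0.775 m from the base axis. Payload 7.3 kg.
Tool frame: the origin (TCP) lies midway between the tips of the shut fingers; the grasp point (between the pads) lies 19 mm behind it; z points along the fingers, y is the line along which they close (so a half turn about z gives the same grasp; the last joint's range is limited). The gripper opens to 92 mm and grips with 3 to 60 N. Pads are 19 mm wide; open, the fingers measure 130 mm over their backs; the gripper's body (75 mm by 190 mm) begins 47 mm behind the grasp point.
Start: joints at [0.969, 0.342, 1.524, -0, 1.275, -0.146], TCP at [0.231, 0.471, 0.227] pointing down, gripper open.
Joint ranges: [-2.53, 2.53], [-0.77, 2.02], [0.04, 2.7], [-1, 4.14], [0.28, 2.66], [-3.11, 3.11]. Speed limits (rad/s): [2.57, 2.57, 3.14, 3.14, 3.14, 3.14].

INTERFACE

Orientations are given as [roll, pitch, yaw] about the fixed x, y, z axes, in that order (R = Rz(yaw) Ry(pitch) Rx(roll)).
In Python, from cell import monitor, vision, workorder gives the robot as it stands.
- The arm moves only by the tool move_arm, never from a script. Its argument "rows" is a list of rows, each a list of 5 numbers: the shift along the world's x, y, z in mm, then the turn about the world's z in rad, then the closure, from -1 (fully open) to 1 (shut). A call has 1 to 12 rows; each row shifts and turns the commanded pose from where the row before left it; what a row does not reach is not made up. A row lasts 1/10 s, in which the tool goes at most 50 mm and 8.59 degrees, less where a joint would pass 70% of its speed; a pose out of reach is approached as far as the arm can. A call is refused whole if a number of a shift passes 50 or a number of a turn 0.15, either way. A call with a gripper value outside its range is refused whole. The fingers move at their own pace and stop on an object; "newtons" is the grip in N (left out, the last holds). Time passes only in rows, so rows that do not move let the fingers close. It gives the time, the measured TCP pose, the force, the opening and the grip force at its end, in the units of the state.
- monitor.observe(): the state, without advancing time (a new reading comes with each control period).
- vision.read_camera(name): name is "side" or "top"; returns the picture (384x512x3 uint8, red, green, blue); there is no depth.
- vision.get_calibration(name): a dict with "K" (3x3 intrinsics, pixels), "k1" (the pictures are not rectified: a ray, as slopes to the right and down, at radius r is drawn at 1 + k1 r^2 times it, then the intrinsics apply), "T" (4x4, takes a point from camera to world coordinates). Camera axes: x right, y up, looking along -z (the intrinsics and any distortion apply to the point x, -y, -z); pixel columns grow to the right and rows downward; lengths in m; the calibration is good to about 2 mm. A picture is of the moment at which its call begins. get_calibration takes no time and is no camera call.
- workorder.hand_in(): hands the job in; it is judged then, once.
The state is a dict: "time": time; "qpos": joint angles; "qvel": joint speeds; "joint_efforts": joint torques, N m; "tool_pos": TCP position; "tool_rot": TCP orientation; "contact_force": force on the tool from outside, world axes, zero at the start; "torque": the same for the moment, N m; "opening": finger opening in m; "grip_force": force on a finger pad.
Only numpy, scipy, OpenCV 4.12 (cv2) and the standard library are available. Lean on these libraries where they do the work, as an engineer would, in place of code of your own. Each camera call takes 0.05 s, during which the arm holds its last target. There are 200 camera calls.

TASK

Put the roll of labels away in the dark caddy without picking anything up: press the green cover once so that it pops open, push the roll along the ledge with the fingers until it drops into the bin, then press the cover down again until it latches shut and stays shut. Leave the cup, the spice jar and the tamper where they stand.

Things in the scene. Friction and masses are not known exactly. Their poses are not given: they have to be found in the camera images.
- caddy: dark steel storage caddy fixed on the worktop, 190 (x) x 150 (y) x 75 mm high; origin at the centre of its underside, z up, +x from the ledge at its front to the hinge at its rear, y to its left. Low rims, 4 mm wide and 8 mm high, run along both sides of its top (y beyond +-71 mm); the ledge has no rim at its front, nor towards the bin
- ledge (a point): centre of the flat ledge, on its surface 75 mm above the worktop: the solid front part of the caddy, caddy x from -95 to -27 mm, level with the shut cover
- bin (a point): centre of the bin's floor, 6 mm above the worktop. The bin lies straight behind the ledge, under the cover: caddy x from -27 to 83 mm, y from -65 to 65 mm; it is open at the top when the cover is up
- cover (a joint): green cover over the bin, 105 (x) x 126 (y) x 6 mm, hinged at its rear edge (rad). 0: latched shut, flush with the ledge; negative: pressed in, to a firm stop at -0.0625 (front edge 7 mm down). Pressed beyond -0.045 and let go, it follows the finger up and a damped spring swings it to its stop at 0.70 in about 0.5 s, where it stays
- cover_front (a point): centre of the white dot (24 mm) on the cover's top face, 85 mm from the hinge line, 22 mm from the front edge; moves with the cover. To shut: push the cover down from above past 0 to beyond -0.045 and let go; it returns to 0 and is held. Every full press changes over, so a spare one opens it again. It takes 4 to 8 N at the front edge, more nearer the hinge
- cover_hinge (a point): middle of the cover's hinge line (along the caddy's y), at caddy x = 83 mm, 75 mm above the worktop; it turns with the cover
- roll_center (a point): centre of the small white roll of labels, 41 mm in diameter and 26 mm high, about 40 g, standing on the ledge with its axis upright; its centre is 13 mm above the ledge
- cup: small white porcelain cup, 61 x 79 mm with its handle, 56 mm high, loose on the worktop beside the caddy; origin under its centre, z up; leave alone
- jar: spice jar with a red cap, 44 mm in diameter, 90 mm high, loose on the worktop beside the caddy; origin under its centre, z up; leave alone
- tamper: coffee tamper with a wooden handle and a 58 mm base, 94 mm high, loose on the worktop beside the caddy; origin under its centre, z up; leave alone
Things that resemble listed ones, but are neither listed nor needed, are in the scene too. What is shaped like the part that bears roll_center but yellow is not meant.

How it is judged:
By the outcome, as a careful person would: the job done as asked, in the order asked, and still so for the second after the job is handed in, with the robot touching nothing.
It also fails if it takes over 51 s, if anything falls off the work surface, if the arm or the gripper's body presses on something with over 40 N, if the wrist force passes 120 N, or if a joint passes its speed limit or range.

## Working session

There is one attempt and no reset: what is moved stays moved. The work goes in short steps, Python scripts to look and compute and a tool call to move; the robot and the scene stay as the last step left them, time stands still between calls to the robot, and variables do not carry over. Pictures are saved under pics/ and viewed, at most 10 in all, crops included, and the job is handed in when it is done.

Besides the shell and the picture viewer there is one more tool, called after "Request:" as name(argument=value, ...) on one line, values as JSON. move_arm: Moves the arm, as the interface text tells. Its arguments: {"type":"object","properties":{"rows":{"type":"array","items":{"type":"array","items":{"type":"number"}}},"newtons":{"type":"number"}},"required":["rows"]}

```bash
mkdir -p pics
cat > h.py <<'E'
import numpy as np, cv2
from cell import monitor, vision, workorder
def ray(name,u,v):
    c=vision.get_calibration(name);K=np.array(c["K"]);k=c["k1"];T=np.array(c["T"])
    d=np.array([(u-K[0,2])/K[0,0],(v-K[1,2])/K[1,1]]);s=d.copy()
    for _ in range(20): s=d/(1+k*(s@s))
    return T[:3,3],T[:3,:3]@np.array([s[0],-s[1],-1.])
def onz(name,u,v,z):
    o,d=ray(name,u,v);return o+d*(z-o[2])/d[2]
def pic(name,f):
    im=np.array(vision.read_camera(name))[:,:,::-1].copy();cv2.imwrite(f,im);return im
E
python3 - <<'E'
from h import *
for n in("top","side"):
    pic(n,f"pics/{n}0.png");c=vision.get_calibration(n);print(n,np.round(c["T"],3).tolist(),c["k1"])
print(monitor.observe())
E
```

```text
top [[0.012, 0.99, -0.143, 0.401], [-1.0, 0.012, -0.001, 0.113], [0.001, 0.143, 0.99, 1.265], [0.0, 0.0, 0.0, 1.0]] -0.06644451495220588
side [[0.854, 0.329, -0.403, 0.119], [-0.52, 0.525, -0.674, -0.65], [-0.01, 0.785, 0.619, 0.764], [0.0, 0.0, 0.0, 1.0]] -0.09438565182982545
{'time': 0.1, 'qpos': array([ 9.68974792e-01,  3.42676890e-01,  1.52489212e+00,  8.52568213e-06,
        1.27536690e+00, -1.45993144e-01]), 'qvel': array([ 0.00038909, -0.00123563, -0.0027242 , -0.00199219, -0.00047277,
        0.00098481]), 'joint_efforts': array([ 8.67357157e-04, -4.32004523e+01, -2.44694531e+01,  7.18300324e-02,
        5.26364765e-02, -1.55299637e-05]), 'tool_pos': array([0.23088883, 0.47112599, 0.22611232]), 'tool_rot': array([-3.14026487e+00, -2.03477341e-04,  2.68576164e+00]), 'contact_force': array([-0.08414112,  0.01186939,  0.42959616]), 'torque': array([-0.00243514,  0.01273528,  0.07516598]), 'grip_force': 0.0, 'opening': 0.09156046279427753}
```

View pics/top0.png

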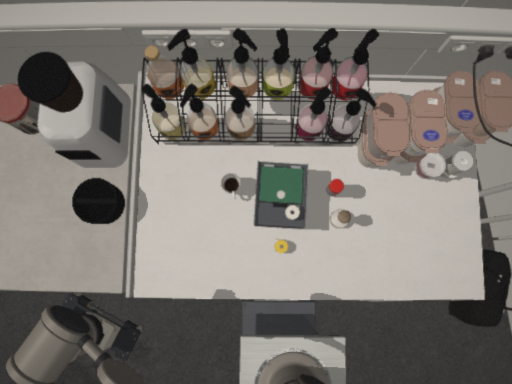

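View pics/side0.png

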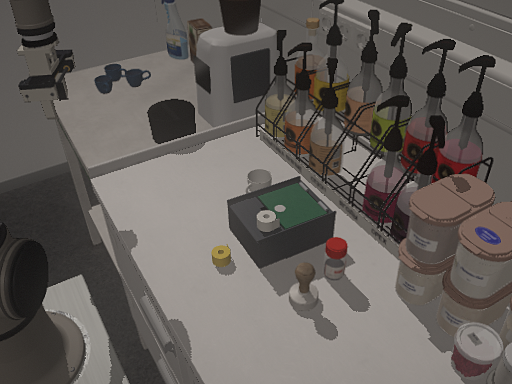

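Top view: the caddy is centred near (281,195), with the green cover at (281,183) and its dot at (281,195). The white roll is on the ledge at (292,212). Candidates for the roll are the white roll (292,212), the yellow roll on the worktop (281,246), the white dot (281,195), and the cup (231,185). I choose the white one on the ledge.

Run:
```python
from h import *
t=cv2.imread("pics/top0.png");s=cv2.imread("pics/side0.png")
a=cv2.resize(t[150:260,215:365],None,fx=5,fy=5,interpolation=cv2.INTER_CUBIC)
cv2.imwrite("pics/crop0.png",a)
hsv=cv2.cvtColor(t,cv2.COLOR_BGR2HSV)
g=((hsv[...,0]>65)&(hsv[...,0]<95)&(hsv[...,1]>90)).astype(np.uint8);g[:150]=0;g[230:]=0;g[:,:250]=0;g[:,315:]=0
c=max(cv2.findContours(g,0,2)[0],key=cv2.contourArea)
r=cv2.minAreaRect(c);print("green",r)
for p in cv2.boxPoints(r):print(p,onz("top",*p,.075).round(4))
w=((t.min(2)>120)).astype(np.uint8);w[:165]=0;w[222:]=0;w[:,:262]=0;w[:,302:]=0
n,l,st,ce=cv2.connectedComponentsWithStats(w)
for i in range(1,n):print(st[i],ce[i],onz("top",*ce[i],.075).round(4),onz("top",*ce[i],.101).round(4))
d=(t.max(2)<100).astype(np.uint8)|g;d[:155]=0;d[235:]=0;d[:,:250]=0;d[:,312:]=0
c=max(cv2.findContours(d,0,2)[0],key=cv2.contourArea);r=cv2.minAreaRect(c);print("caddy",r)
for p in cv2.boxPoints(r):print(p,onz("top",*p,.075).round(4))
# side whites
w=(s.min(2)>120).astype(np.uint8);w[:195]=0;w[235:]=0;w[:,:250]=0;w[:,290:]=0
n,l,st,ce=cv2.connectedComponentsWithStats(w)
for i in range(1,n):print("side",st[i],ce[i],onz("side",*ce[i],.075).round(4),onz("side",*ce[i],.09).round(4))
```

```text
green ((281.0, 184.5), (40.82148742675781, 33.3292236328125), 2.602562189102173)
[259.8536  200.22063] [0.5541 0.1045 0.075 ]
[261.36703 166.92577] [0.6545 0.1011 0.075 ]
[302.1464  168.77937] [ 0.6504 -0.0209  0.075 ]
[300.63297 202.07423] [ 0.55  -0.016  0.075]
[265 165   9   2  13] [269.46153846 165.30769231] [0.6598 0.0769 0.075 ] [0.6541 0.0777 0.101 ]
[291 166  10   2  18] [295.5 166.5] [ 0.6571 -0.0011  0.075 ] [0.6515 0.0014 0.101 ]
[277 190   8   9  57] [280.50877193 194.21052632] [0.5728 0.0436 0.075 ] [0.569  0.0451 0.101 ]
[285 205  15  15 165] [291.96969697 211.83636364] [0.5208 0.0096 0.075 ] [0.5181 0.0118 0.101 ]
caddy ((280.7566833496094, 194.85256958007812), (50.44791030883789, 64.11561584472656), 2.602562189102173)
[254.10309 225.73196] [0.4786 0.1206 0.075 ]
[257.0144  161.68246] [0.6704 0.1143 0.075 ]
[307.41028 163.97318] [ 0.6653 -0.0368  0.075 ]
[304.49896 228.02267] [ 0.4736 -0.0272  0.075 ]
side [275 205  10   7  55] [279.54545455 207.94545455] [0.5739 0.0431 0.075 ] [0.564 0.028 0.09 ]
side [257 210  19  13 169] [265.90532544 216.01183432] [0.5345 0.0359 0.075 ] [0.5254 0.0209 0.09  ]
side [276 219   1   1   1] [276. 219.] [0.5476 0.0162 0.075 ] [0.5382 0.0017 0.09  ]
```

View pics/crop0.png

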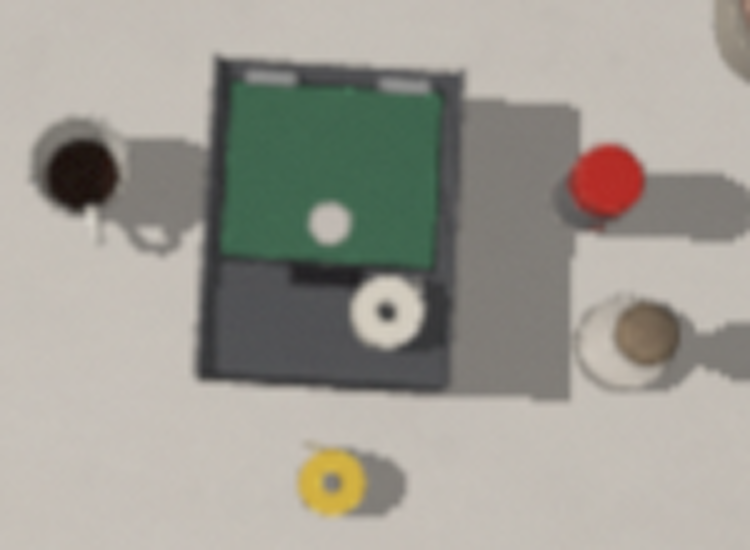

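The crop confirms it: the white roll with a core hole is at crop (387,312), on the ledge beside the cover, and the yellow one stands on the worktop at (332,482). The caddy origin is about (0.575, 0.0435) with yaw about -0.042. The dot and corner measurements agree on this, and the sizes fit 190x150. The roll is at caddy (-55,-34) mm. I'll move above the cover front now.

Request:
move_arm(rows=[[24,-30,0,0.03,1],[24,-30,0,0.03,1],[24,-30,0,0.03,1],[24,-30,0,0.03,1],[24,-30,0,0.04,1],[24,-30,0,0.04,1],[24,-30,0,0.04,1],[24,-30,0,0.04,1],[24,-30,0,0.04,1],[24,-30,0,0.04,1],[24,-30,0,0.03,1],[24,-30,0,0.02,1]])

```text
time: 1.3
tool_pos: [0.5197, 0.11, 0.2264]
tool_rot: [3.141, -0.001, 3.097]
contact_force: [0.3, -0.2, -0.3]
opening: 0.0018
grip_force: 0.0
```

Request:
move_arm(rows=[[23,-33,0,0,1],[23,-33,0,0,1],[0,0,-40,0,1],[0,0,-40,0,1],[0,0,-40,0,1],[0,0,-15,0,1],[0,0,-6,0,1],[0,0,0,0,1]])

```text
time: 2.1
tool_pos: [0.5648, 0.0455, 0.0851]
tool_rot: [3.141, -0.001, 3.096]
contact_force: [-0.0, 0.5, 0.4]
opening: 0.0006
grip_force: 0.0
```

Request:
move_arm(rows=[[0,0,-6,0,1],[0,0,-4,0,1],[0,0,-2,0,1],[0,0,-2,0,1],[0,0,-1,0,1],[0,0,-1,0,1],[0,0,0,0,1]])

```text
time: 2.8
tool_pos: [0.5657, 0.0454, 0.0707]
tool_rot: [3.141, 0.002, 3.096]
contact_force: [-0.1, 1.0, 5.6]
opening: 0.0003
grip_force: 2.5
```

Request:
move_arm(rows=[[0,0,-1,0,1],[0,0,-1,0,1],[0,0,-1,0,1],[0,0,0,0,1]])

```text
time: 3.2
tool_pos: [0.5659, 0.0454, 0.0695]
tool_rot: [3.142, 0.003, 3.096]
contact_force: [-5.7, -0.1, 18.7]
opening: 0.0003
grip_force: 9.6
```

At the stop: the force has jumped to 19 N. I'll raise and look.

Request:
move_arm(rows=[[0,0,10,0,1],[0,0,20,0,1],[0,0,30,0,1],[0,0,40,0,1],[0,0,40,0,1],[-30,0,0,0,0.7],[-40,0,0,0,0.7],[-40,0,0,0,0.7],[0,0,0,0,0.7]])

```text
time: 4.1
tool_pos: [0.45, 0.0459, 0.2064]
tool_rot: [3.141, -0.005, 3.096]
contact_force: [0.1, 0.2, 0.3]
opening: 0.014
grip_force: 0.0
```

Run:
```python
from h import *
a=pic("side","pics/s1.png");b=pic("top","pics/t1.png")
o=np.hstack([cv2.resize(a[150:290,190:350],None,fx=2.5,fy=2.5),cv2.resize(b[140:280,205:365],None,fx=2.5,fy=2.5)])
cv2.imwrite("pics/c1.png",o);print(monitor.observe()["tool_pos"])
```

```text
[0.45510188 0.04544235 0.20738863]
```

View pics/c1.png

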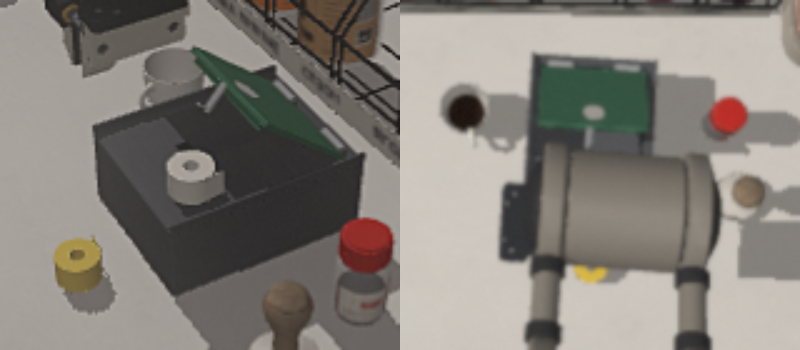

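The cover is open, and its front edge is at crop (195,50). The roll is still on the ledge at crop (190,175). Next I go behind it and down.

Request:
move_arm(rows=[[8,-16,0,0,0.7],[7,-16,0,0,0.7],[0,0,-40,0,0.7],[0,0,-40,0,0.7],[0,0,-30,0,0.7],[0,0,-9,0,0.7],[0,0,0,0,0.7]])

```text
time: 4.9
tool_pos: [0.4705, 0.0134, 0.0869]
tool_rot: [3.141, -0.002, 3.096]
contact_force: [-0.5, 0.1, -0.3]
opening: 0.0139
grip_force: 0.0
```

Request:
move_arm(rows=[[6,-0.2,0,0,0.7],[6,-0.2,0,0,0.7],[5,-0.2,0,0,0.7],[5,-0.2,0,0,0.7],[5,-0.2,0,0,0.7],[5,-0.2,0,0,0.7],[5,-0.2,0,0,0.7],[5,-0.2,0,0,0.7],[5,-0.2,0,0,0.7],[5,-0.2,0,0,0.7],[5,-0.2,0,0,0.7],[5,-0.2,0,0,0.7]])

```text
time: 6.1
tool_pos: [0.5326, 0.011, 0.0877]
tool_rot: [3.142, 0.0, 3.096]
contact_force: [0.4, -0.3, -0.1]
opening: 0.0135
grip_force: 0.0
```

Request:
move_arm(rows=[[5,-0.2,0,0,0.7],[4,-0.2,0,0,0.7],[0,0,0,0,0.7],[0,0,0,0,0.7]])

```text
time: 6.5
tool_pos: [0.541, 0.0107, 0.0876]
tool_rot: [3.141, -0.0, 3.096]
contact_force: [-0.1, -0.7, 1.2]
opening: 0.0136
grip_force: 0.0
```

Run:
```python
from h import *
a=pic("side","pics/s2.png")
cv2.imwrite("pics/c2.png",cv2.resize(a[150:290,190:350],None,fx=4,fy=4));print(monitor.observe()["tool_pos"])
```

```text
[0.54085007 0.01065249 0.08765001]
```

View pics/c2.png

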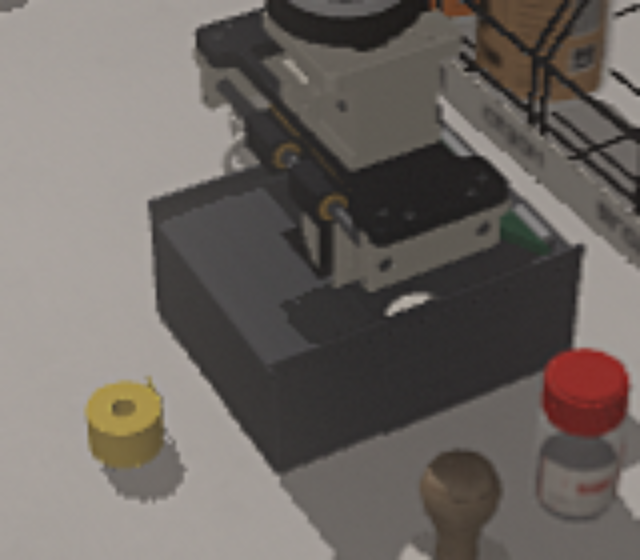

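The roll has left the ledge; its white top shows at crop (410,302), behind the side wall. I'll back off, rise and check how it lies.

Request:
move_arm(rows=[[-20,0,0,0,1],[-40,0,0,0,1],[-20,0,30,0,1],[0,0,50,0,1],[0,0,40,0,1],[0,0,0,0,1]])

```text
time: 7.15
tool_pos: [0.4637, 0.0103, 0.2131]
tool_rot: [-3.141, 0.011, 3.096]
contact_force: [0.6, -0.7, -0.5]
opening: 0.0003
grip_force: 0.0
```

Run:
```python
from h import *
a=pic("side","pics/s3.png");b=pic("top","pics/t3.png")
o=np.hstack([cv2.resize(a[150:290,190:350],None,fx=2.5,fy=2.5),cv2.resize(b[140:280,205:365],None,fx=2.5,fy=2.5)])
cv2.imwrite("pics/c3.png",o);print(monitor.observe()["tool_pos"])
```

```text
[0.4611408  0.01061067 0.20833843]
```

View pics/c3.png

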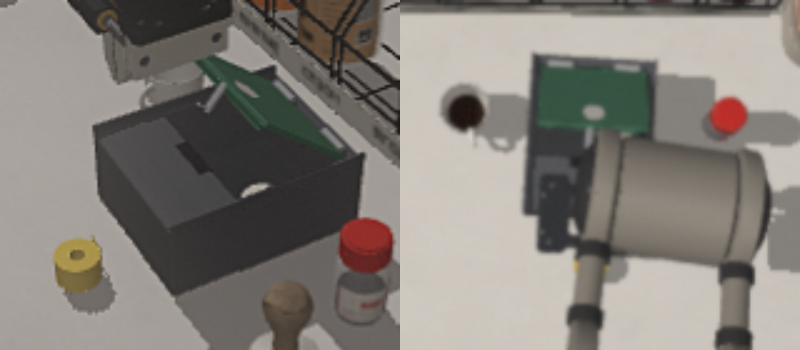

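Run:
```python
from h import *
s=cv2.imread("pics/s3.png");w=(s.min(2)>110).astype(np.uint8);m=np.zeros_like(w);m[215:235,275:312]=1;w&=m
n,l,st,ce=cv2.connectedComponentsWithStats(w)
for i in range(1,n):
  if st[i][4]<5: continue
  print(st[i],ce[i])
  u=st[i][0]+st[i][2]/2;v=st[i][1]+.5
  for p in((u,v),(st[i][0],st[i][1]+st[i][3]-1)):
   for z in(.032,.047,.06,.075):
    q=onz("side",*p,z)-[.5748,.0435,0];print(z,(1e3*np.array([q[0]-.042*q[1],q[1]+.042*q[0]])).round())
```

```text
[287 223  10   6  26] [291.11538462 225.38461538]
0.032 [ 22. -17.]
0.047 [ 13. -31.]
0.06 [  5. -43.]
0.075 [ -4. -58.]
0.032 [  5. -24.]
0.047 [ -4. -38.]
0.06 [-12. -50.]
0.075 [-20. -64.]
```

The line of sight puts the roll on the bin floor near caddy (8,-35), well below the cover. Now I shut the cover.

Request:
move_arm(rows=[[42,11,0,0,1],[42,11,0,0,1],[42,11,0,0,1],[0,0,-30,0,1],[0,0,-25,0,1],[0,0,-10,0,1],[0,0,0,0,1]])

```text
time: 7.95
tool_pos: [0.5863, 0.0437, 0.1406]
tool_rot: [3.141, -0.003, 3.096]
contact_force: [3.1, 0.1, 1.7]
opening: 0.0004
grip_force: 1.2
```

Request:
move_arm(rows=[[0,0,-8,0,1],[-2,0,-8,0,1],[-3,0,-8,0,1],[-3,0,-8,0,1],[-3,0,-8,0,1],[-3,0,-8,0,1],[-3,0,-6,0,1],[-2,0,-5,0,1],[-2,0,-3,0,1],[0,0,0,0,1]])

```text
time: 8.95
tool_pos: [0.5688, 0.0434, 0.0831]
tool_rot: [3.141, 0.008, 3.096]
contact_force: [2.8, 1.4, 4.3]
opening: 0.0002
grip_force: 2.4
```

Request:
move_arm(rows=[[-2,0,-4,0,1],[-1,0,-3,0,1],[0,0,-2,0,1],[0,0,-2,0,1],[0,0,-1,0,1],[0,0,-1,0,1],[0,0,0,0,1]])

```text
time: 9.65
tool_pos: [0.5657, 0.0433, 0.0701]
tool_rot: [3.142, 0.007, 3.096]
contact_force: [3.3, 0.4, 5.0]
opening: 0.0005
grip_force: 2.5
```

Request:
move_arm(rows=[[0,0,-1,0,1],[0,0,-1,0,1],[0,0,-1,0,1],[0,0,0,0,1]])

```text
time: 10.05
tool_pos: [0.566, 0.0434, 0.0694]
tool_rot: [-3.142, 0.009, 3.096]
contact_force: [-2.0, -0.4, 21.4]
opening: 0.0005
grip_force: 11.0
```

At the firm stop again (21 N). I'll release by rising straight up and moving clear.

Request:
move_arm(rows=[[0,0,5,0,1],[0,0,10,0,1],[0,0,30,0,1],[0,0,45,0,1],[0,0,45,0,1],[-20,40,0,0,1],[-20,40,0,0,1],[-20,40,0,0,1],[-20,40,0,0,1],[-10,40,0,0,1],[0,0,0,0,1]])

```text
time: 11.15
tool_pos: [0.471, 0.2475, 0.2004]
tool_rot: [3.14, -0.0, 3.101]
contact_force: [0.8, -0.9, -0.1]
opening: 0.0001
grip_force: 0.0
```

Run:
```python
from h import *
a=pic("side","pics/s4.png");b=pic("top","pics/t4.png")
o=np.hstack([cv2.resize(a[150:310,190:350],None,fx=2.5,fy=2.5),cv2.resize(b[130:290,205:365],None,fx=2.5,fy=2.5)])
cv2.imwrite("pics/c4.png",o);print(monitor.observe()["tool_pos"])
```

```text
[0.47253746 0.24411717 0.20009   ]
```

View pics/c4.png

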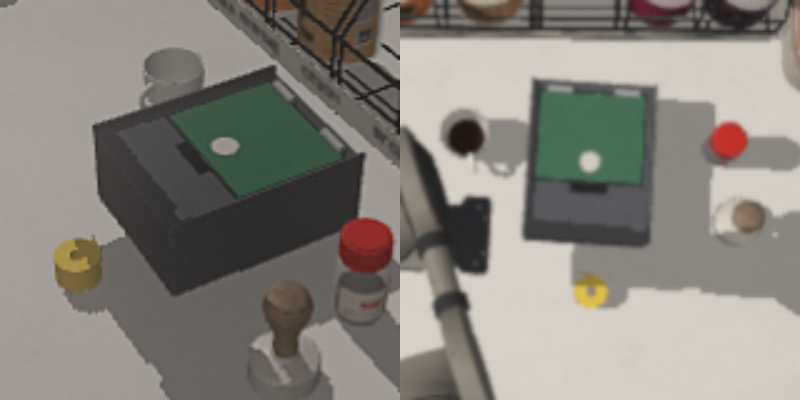

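The cover is shut and flush, with its dot at crop (225,146). The ledge is empty, and the cup, jar and tamper are where they were. The arm is clear, so I'm handing in.

```bash
python3 -c "
from cell import workorder
print(workorder.hand_in())"
```

```text
the job is handed in; nothing more can be done
None
```

The roll of labels is in the bin and the green cover is latched shut; the cup, jar and tamper were left alone, and the job was handed in at about 11 s of the 51 s allowed.

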